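# Lay out the parts of the next lamp

### The job

Lay out the next lamp's parts in this order: stand the finned aluminium heat sink midway between the white lamp stem and the rest of the orange screwdriver, set the brass collar centred on top of the heat sink, put the box of screws in line with the screwdriver, its centre 110 mm beyond the middle of its rest on the tip side, and last of all set the white shade upright, neck down, into the cup on top of the stem. Let go of each part before taking the next, lay none of them on its side, and leave the yellow tape roll and the red-and-white marker where they are.

Things in the scene. Friction and masses are not known exactly. Their poses are not given: they have to be found in the camera images.
- sink_c (a point): Loose heat sink: an upright aluminium cylinder with radial fins, 50 mm in diameter, 32 mm high, flat on top, 0.1 to 0.2 kg, standing on the table. The point is its centre, 16 mm above its underside; z is up along its axis. Can be gripped across any diameter.
- collar_c (a point): Loose brass collar: a ring lying flat, 44 mm outer diameter, 24 mm hole, 22 mm high, about 0.1 kg. The point is its centre, 11 mm above its underside; z along its axis. Grip it across its outside.
- screws_c (a point): Loose clear plastic box filled with steel screws, 46 x 46 mm, 34 mm high, 0.1 to 0.2 kg. The point is its centre, 17 mm above its underside; x and y are square to its sides, z up. It may be grasped and set down at any yaw that is square to its sides.
- shade_c (a point): Loose lamp shade of rigid opal white glass, a rounded drum 60 mm high and 60 mm in diameter, the sides upright from 24 to 44 mm above its underside; below, a neck 28 mm in diameter and 10 mm long on which it stands. About 0.12 kg. The point is its centre, 30 mm above the underside of the neck; z is up along its axis.
- stem: Fixed lamp stem: a grey round foot (84 mm diameter, 10 mm thick) with a white post (34 mm diameter) and at its top a white cup, 52 mm outer and 42 mm inner diameter. The cup's floor, on which the shade's neck stands, is 70 mm above the table, its rim 78 mm. Origin: centre of the foot's underside, at table height; z up. It stands to the left or right of the rest, 280 mm from it centre to centre.
- rest: Fixed screwdriver rest: a black block 80 (x) x 44 (y) x 24 mm, on which a short orange-handled screwdriver is fixed along x, up to 44 mm above the table: orange handle from x = -55 mm to 0, steel shaft to its tip at x = +45 mm. Origin: centre of the block's underside, at table height; x points along the screwdriver towards its tip (away from the robot), y to the left; the lamp stem lies along its +y or -y axis.
- tape: Bystander: loose roll of yellow tape lying flat, 60 mm in diameter, 18 mm high; origin at the centre of its underside. Leave it alone.
- marker: Bystander: loose marker pen, white with a red cap, about 117 mm long and 14 mm thick, lying across (along its y); origin on its underside near the middle. Leave it alone.
Mind the look-alikes: they are no part of the job. What is shaped like the part that bears shade_c but blue or pink is not meant.

How it is judged:
On the way, in this order (a step that is already met when the one before it is completed fails the run):
1. the heat sink stands midway between the stem and the rest, let go (horizontal distance between sink_c and stem between 0.127 and 0.153 m and horizontal distance between sink_c and rest between 0.127 and 0.153 m and x of sink_c in the frame of rest between -0.012 and 0.012 m and height (world z) of sink_c between 0.012 and 0.02 m and angle between sink_c's own z axis and vertical below 0.1 rad and linear speed of sink below 0.02 m/s and contact force between the fingers and sink below 0.05 N), for 0.2 s.
2. the brass collar lies centred on the heat sink, let go (horizontal distance between sink_c and stem between 0.127 and 0.153 m and horizontal distance between sink_c and rest between 0.127 and 0.153 m and x of sink_c in the frame of rest between -0.012 and 0.012 m and height (world z) of sink_c between 0.012 and 0.02 m and angle between each of sink_c, collar_c's own z axis and vertical below 0.1 rad and horizontal distance between collar_c and sink_c below 0.01 m and z of collar_c in the frame of sink_c between 0.024 and 0.03 m and linear speed of collar below 0.02 m/s and contact force between the fingers and collar below 0.05 N), for 0.2 s.
3. the box of screws stands off the tip of the screwdriver, let go (horizontal distance between sink_c and stem between 0.127 and 0.153 m and horizontal distance between sink_c and rest between 0.127 and 0.153 m and x of sink_c in the frame of rest between -0.012 and 0.012 m and height (world z) of sink_c between 0.012 and 0.02 m and angle between each of sink_c, collar_c, screws_c's own z axis and vertical below 0.1 rad and horizontal distance between collar_c and sink_c below 0.01 m and z of collar_c in the frame of sink_c between 0.024 and 0.03 m and x of screws_c in the frame of rest between 0.095 and 0.125 m and y of screws_c in the frame of rest between -0.015 and 0.015 m and height (world z) of screws_c between 0.013 and 0.021 m and linear speed of screws below 0.02 m/s and contact force between the fingers and screws below 0.05 N), for 0.2 s.
4. the shade stands upright in the stem's cup, let go (horizontal distance between sink_c and stem between 0.127 and 0.153 m and horizontal distance between sink_c and rest between 0.127 and 0.153 m and x of sink_c in the frame of rest between -0.012 and 0.012 m and height (world z) of sink_c between 0.012 and 0.02 m and angle between each of sink_c, collar_c, screws_c's own z axis and vertical below 0.1 rad and horizontal distance between collar_c and sink_c below 0.01 m and z of collar_c in the frame of sink_c between 0.024 and 0.03 m and x of screws_c in the frame of rest between 0.095 and 0.125 m and y of screws_c in the frame of rest between -0.015 and 0.015 m and height (world z) of screws_c between 0.013 and 0.021 m and horizontal distance between shade_c and stem below 0.01 m and height (world z) of shade_c between 0.096 and 0.104 m and angle between shade_c's own z axis and vertical below 0.12 rad and linear speed of shade below 0.02 m/s and contact force between the fingers and shade below 0.05 N), for 0.2 s.
At the end, for the whole second after the job is handed in: All parts upright, released, at rest: heat sink on the table within 12 mm of midway between stem and rest; collar on it within 10 mm of its axis; screw box on the table on the screwdriver's line, 110 mm beyond the rest's middle, within 15 mm each way; shade's neck on the cup's floor (horizontal distance between sink_c and stem between 0.127 and 0.153 m and horizontal distance between sink_c and rest between 0.127 and 0.153 m and x of sink_c in the frame of rest between -0.012 and 0.012 m and height (world z) of sink_c between 0.012 and 0.02 m and angle between each of sink_c, collar_c, screws_c's own z axis and vertical below 0.1 rad and horizontal distance between collar_c and sink_c below 0.01 m and z of collar_c in the frame of sink_c between 0.024 and 0.03 m and x of screws_c in the frame of rest between 0.095 and 0.125 m and y of screws_c in the frame of rest between -0.015 and 0.015 m and height (world z) of screws_c between 0.013 and 0.021 m and horizontal distance between shade_c and stem below 0.01 m and height (world z) of shade_c between 0.096 and 0.104 m and angle between shade_c's own z axis and vertical below 0.12 rad and linear speed of each of sink, collar, screws, shade below 0.02 m/s); the robot touches nothing.
It fails at once if the tape roll is moved by more than 20 mm (distance of tape from where it was at the start of the episode above 0.02 m).
It fails at once if the marker is moved by more than 20 mm (distance of marker from where it was at the start of the episode above 0.02 m).
It fails at once if a part is tipped over (angle between any of sink_c, collar_c, screws_c, shade_c's own z axis and vertical above 1 rad).
It also fails if it takes over 120 s, if anything falls off the work surface, if the arm or the gripper's body presses on something with over 40 N, if the wrist force passes 120 N, or if a joint passes its speed limit or range.

### The arm

A 6-joint arm with a two-finger parallel gripper is mounted at the origin on the work surface. World frame = base frame: x ahead of the robot, y to its left, z up, the work surface at z = 0. Lengths are in m, angles in rad, forces in N, time in s.
With the tool pointing down it reaches from about 0.35 to 0.975 m from the base axis. Payload 4.9 kg.
Tool frame: the origin (TCP) lies at the very end of the fingers, on their centre line; the grasp point (between the pads) lies 19 mm behind it (pinch_z is the distance from the TCP to the grasp point, in m); z points along the fingers, y is the line along which they close (so a half turn about z gives the same grasp; the last joint's range is limited). The gripper opens to 85 mm and grips with 20 to 120 N. Pads are 22 mm wide; open, the fingers measure 114 mm over their backs; the gripper's body (76 mm by 85 mm) begins 54 mm behind the grasp point. The pads swing forward as they close: fully open they stand 13 mm farther back than shut.
Start: joints at [1.021, 0.053, 1.613, -0, 1.476, -0.119], TCP at [0.261, 0.568, 0.231] pointing down, gripper open.
Joint ranges: [-3.01, 3.01], [-1.01, 2.22], [0.06, 2.58], [-1.02, 4.17], [0.09, 2.62], [-3.14, 3.14]. Speed limits (rad/s): [2.57, 2.57, 3.14, 3.14, 3.14, 3.14].

### API

Orientations are given as a unit quaternion [w, x, y, z].
In Python, from plant import * gives the robot as it stands. The module is installed in compiled form; this text tells all that it offers.
- The arm moves only by the tool play_rows, never from a script. Its arguments are lists of equal length, an entry for each row: "linear": the shift along the world's x, y, z in m, a list of three; "turn": the turn about the world's z in degrees. A call has 1 to 8 rows; each row shifts and turns the commanded pose from where the row before left it; what a row does not reach is not made up. A row lasts 1/8 s, in which the tool goes at most 62.5 mm and 10.7 degrees, less where a joint would pass 70% of its speed; a pose out of reach is approached as far as the arm can. A call is refused whole if a number of a shift passes 0.0625 or a number of a turn 10.7, either way. A call with a gripper value outside its range is refused whole. "hand" is the finger opening in m, from 0 to 0.0854, set as the call begins (left out, the last holds). The fingers move at their own pace and stop on an object; the grip force is fixed at half the most. Time passes only in rows, so rows that do not move let the fingers close. It gives the time, the measured TCP pose, the force, the opening and the grip force at its end, in the units of the state.
- state(): the state, without advancing time (a new reading comes with each control period).
- grab_frame(name): name is "scene" or "side" or "wrist"; returns the picture (400x640x3 uint8, red, green, blue); there is no depth.
- camera_info(name): a dict with "camera_matrix" (3x3 intrinsics, pixels), "distortion" ([k1, k2, p1, p2, k3] as OpenCV has them; the pictures are not rectified), "origin" and "attitude" of the camera in the world; the wrist camera has in their place "mount" (4x4, takes a point from camera to tool coordinates, whose origin is the TCP and whose axes are the flange's). Camera axes: x right, y down, z forward; pixel columns grow to the right and rows downward; lengths in m; the calibration is good to about 2 mm. A picture is of the moment at which its call begins: read the wrist's pose just before it. camera_info takes no time and is no camera call.
- job_done(): hands the job in; it is judged then, once.
Trained networks look in the newest picture that a camera, given by its name, has taken for a name from the list of things; names that differ only in an ending like _2 or _b are one class to them, and where a whole thing is asked for, a point or a joint stands for the part that bears it (a point fixed in the world has none). Each returns a list of dicts, best first, with "p" (0 to 1); they miss things now and then, are a little off and sometimes report something else, mostly with a low value. They report only what shows in the picture. A call takes as long as a camera call. They do not tell look-alikes from the thing itself.
- trace(camera, thing): "region" (400x640 bool, what is visible of it) and "location" ([column, row] in pixels, amid what is visible of it).
The state is a dict: "time": time; "joint_pos": joint angles; "joint_vel": joint speeds; "joint_efforts": joint torques, N m; "tool_pos": TCP position; "tool_rot": TCP orientation; "contact_force": force on the tool from outside, world axes, zero at the start; "ft_torque": the same for the moment, N m; "gripper_width": opening from 0.0 (shut) to 1.0 (fully open); "grasp_force": force on a finger pad.
Only numpy, scipy, OpenCV 4.12 (cv2) and the standard library are available. Lean on these libraries where they do the work, as an engineer would, in place of code of your own. Each camera call takes 0.05 s, during which the arm holds its last target. There are 200 camera calls.

## Working session

There is one attempt and no reset: what is moved stays moved. The work goes in short steps, Python scripts to look and compute and a tool call to move; the robot and the scene stay as the last step left them, time stands still between calls to the robot, and variables do not carry over. Pictures are saved under pics/ and viewed, at most 14 in all, crops included, and the job is handed in when it is done.

Besides the shell and the picture viewer there is one more tool, called by a JSON object that holds its "api" and its "payload", one argument or row to a line. play_rows: Moves the arm, as the interface text tells. Its arguments: {"type":"object","properties":{"linear":{"type":"array","items":{"type":"array","items":{"type":"number"}}},"turn":{"type":"array","items":{"type":"number"}},"hand":{"type":"number"}},"required":["linear","turn"]}

```bash
mkdir -p pics; cat > h.py <<'E'
from plant import *
import numpy as np, cv2
from scipy.spatial.transform import Rotation as R
def quat(q): return R.from_quat([q[1],q[2],q[3],q[0]]).as_matrix()
def cam(name):
    i=camera_info(name); K=np.array(i["camera_matrix"]); d=np.array(i["distortion"])
    if "mount" in i:
        s=state(); T=np.eye(4); T[:3,:3]=quat(s["tool_rot"]); T[:3,3]=s["tool_pos"]
        M=T@np.array(i["mount"]); return K,d,M[:3,:3],M[:3,3]
    a=np.array(i["attitude"]); return K,d,(quat(a) if a.size==4 else a.reshape(3,3)),np.array(i["origin"])
def back(c,px,z):
    K,d,A,o=c; u=cv2.undistortPoints(np.array([[px]],float),K,d)[0,0]
    r=A@np.array([u[0],u[1],1]); return o+r*(z-o[2])/r[2]
def proj(c,P):
    K,d,A,o=c; p=(np.atleast_2d(P)-o)@A
    return cv2.projectPoints(p,np.eye(3)[0]*0,np.zeros(3),K,d)[0][:,0]
def snap(name,fn=None):
    c=cam(name); im=np.asarray(grab_frame(name))
    if fn: cv2.imwrite("pics/"+fn,im[:,:,::-1])
    return c,im
E
python3 - <<'E'
from h import *
print(camera_info("scene")); print(camera_info("wrist"))
H=dict(sink_c=.016,collar_c=.011,screws_c=.017,shade_c=.03,stem=.04,rest=.02,tape=.009,marker=.007)
for n in ("scene","side"):
    c,im=snap(n,n+".png"); print(n,c[3])
    for t,z in H.items():
        for r in trace(n,t)[:3]:
            m=np.argwhere(r["region"]); print(t,round(r["p"],2),np.round(r["location"]),m.min(0)[::-1],m.max(0)[::-1],back(c,r["location"],z).round(3))
E
```

```text
{'camera_matrix': array([[400.210212  ,   0.        , 312.29159942],
       [  0.        , 400.210212  , 201.47411011],
       [  0.        ,   0.        ,   1.        ]]), 'distortion': array([-0.04631964,  0.        ,  0.        ,  0.        ,  0.        ]), 'origin': array([1.05437324, 0.18540991, 0.80929853]), 'attitude': array([-0.19389945,  0.59564469,  0.73732939, -0.25289481])}
{'camera_matrix': array([[340.87783522,   0.        , 316.30232982],
       [  0.        , 340.87783522, 197.05616005],
       [  0.        ,   0.        ,   1.        ]]), 'distortion': array([-0.02653647,  0.        ,  0.        ,  0.        ,  0.        ]), 'mount': array([[-2.69377857e-04, -9.49613065e-01, -3.13424560e-01,
         7.97454708e-02],
       [ 9.99999860e-01, -3.98814143e-04,  3.48860031e-04,
        -7.28229239e-04],
       [-4.56280191e-04, -3.13424422e-01,  9.49613039e-01,
        -1.43666350e-01],
       [ 0.00000000e+00,  0.00000000e+00,  0.00000000e+00,
         1.00000000e+00]])}
scene [1.05437324 0.18540991 0.80929853]
sink_c 0.52 [182. 172.] [172 159] [192 180] [ 0.445 -0.318
[... 899 characters left out ...]
_c 0.58 [288. 187.] [275 167] [303 202] [0.488 0.162 0.016]
screws_c 0.61 [397. 315.] [384 300] [410 327] [ 0.536 -0.314  0.017]
shade_c 0.77 [221. 150.] [212 140] [229 157] [0.361 0.404 0.03 ]
shade_c 0.74 [220. 170.] [210 159] [229 179] [0.33  0.312 0.03 ]
shade_c 0.72 [250. 159.] [241 148] [260 168] [0.43  0.317 0.03 ]
stem 0.93 [290. 188.] [275 167] [302 200] [0.483 0.135 0.04 ]
rest 0.83 [336. 258.] [318 245] [357 273] [ 0.49 -0.12  0.02]
rest 0.65 [372. 197.] [362 191] [382 209] [0.682 0.009 0.02 ]
tape 0.75 [370. 196.] [362 191] [382 209] [0.686 0.023 0.009]
tape 0.73 [399. 314.] [382 299] [411 327] [ 0.546 -0.311  0.009]
marker 0.49 [269. 237.] [254 221] [282 250] [0.369 0.029 0.007]
```

```bash
python3 - <<'E'
import cv2
a=cv2.imread("pics/scene.png")[130:310,130:510]; cv2.imwrite("pics/a.png",cv2.resize(a,None,fx=2,fy=2))
a=cv2.imread("pics/side.png")[110:370,190:450]; cv2.imwrite("pics/b.png",cv2.resize(a,None,fx=2.3,fy=2.3))
E
```

```text
(no output)
```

View pics/a.png

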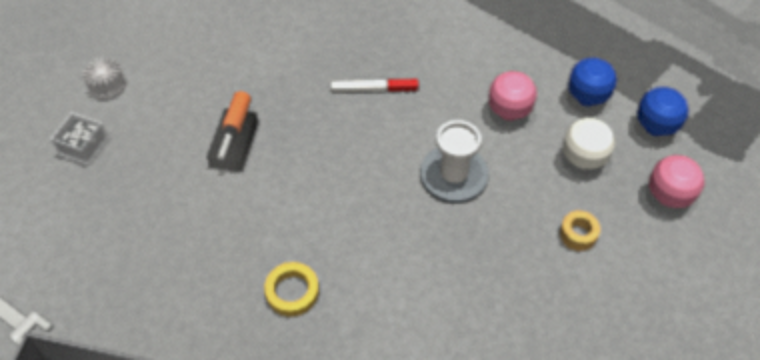

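View pics/b.png

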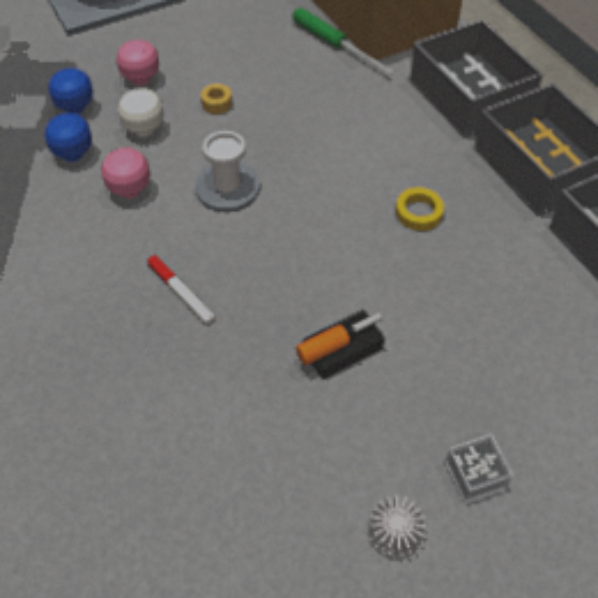

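Shown are the white shade at scene px (424,201), surrounded by blue and pink decoys, with the collar at (420,246), the stem at (356,212) and the rest at (249,197). The sink is at (182,172) and the screws at (169,198). All of these agree between the two views. Next I look with the wrist camera from above.

{"api": "play_rows", "payload": {
  "linear": [
    [0.03,-0.06,0.03],
    [0.03,-0.06,0.03],
    [0.03,-0.06,0.03],
    [0.03,-0.06,0.03],
    [0.03,-0.06,0.03],
    [0.02,-0.02,0],
    [0,0,0],
    [0,0,0]
  ],
  "turn": [0,0,0,0,0,0,0,0]
}}

```text
time: 1.9
tool_pos: [0.4082, 0.293, 0.3585]
tool_rot: [-0.0, 0.214, 0.977, -0.0]
contact_force: [-1.9, 1.1, -0.2]
gripper_width: 0.998
grasp_force: 0.0
```

```bash
cat >> h.py <<'E'
H=dict(sink_c=.016,collar_c=.011,screws_c=.017,shade_c=.03,stem=.04,rest=.02,tape=.009,marker=.007)
def look(fn,names):
    c,im=snap("wrist",fn); print("tcp",np.round(state()["tool_pos"],4),"yaw x-axis",np.degrees(np.arctan2(*quat(state()["tool_rot"])[[1,0],0])).round(2),"cam",c[3].round(3))
    for t in names:
        for r in trace("wrist",t)[:4]:
            m=np.argwhere(r["region"]); px=r["region"]; print(t,round(r["p"],2),np.round(r["location"]),m.min(0)[::-1],m.max(0)[::-1],back(c,r["location"],H[t]).round(3),im[px].mean(0).round())
    return c,im
E
python3 - <<'E'
from h import *
look("w1.png",["collar_c","shade_c","stem","rest"])
E
```

```text
tcp [0.4079 0.2933 0.3584] yaw x-axis 155.38 cam [0.336 0.326 0.502]
collar_c 0.83 [365. 212.] [349 202] [378 231] [0.536 0.317 0.011] [151. 133.  69.]
shade_c 0.96 [301.  87.] [279  59] [326 109] [0.329 0.306 0.03 ] [ 38.  74. 139.]
shade_c 0.65 [336. 153.] [314 133] [355 177] [0.429 0.312 0.03 ] [168. 168. 163.]
shade_c 0.6 [251. 146.] [230 125] [274 170] [0.37 0.21 0.03] [145.  88. 105.]
shade_c 0.59 [414. 147.] [392 124] [437 168] [0.467 0.415 0.03 ] [163. 107. 127.]
stem 0.91 [253. 227.] [232 198] [285 259] [0.478 0.158 0.04 ] [109. 110. 110.]
rest 0.76 [114. 296.] [ 80 268] [140 322] [ 0.497 -0.119  0.02 ] [74. 54. 34.]
```

View pics/w1.png

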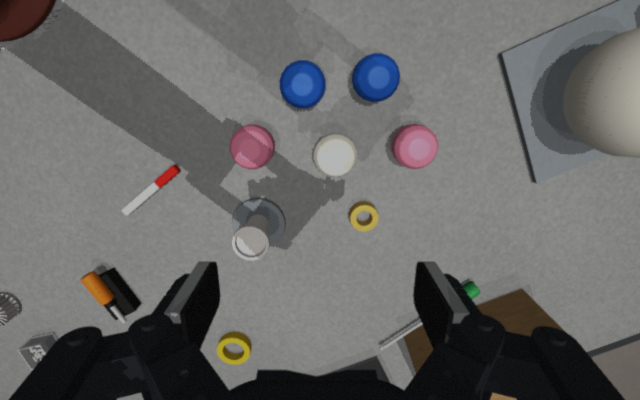

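The white shade is at wrist px (335,156), which maps to about (0.429,0.312); the nearest decoys are about 100 mm away. The collar is at (365,216). The stem and rest are partly oblique from here, so I fly over the middle and fit them jointly.

{"api": "play_rows", "payload": {
  "linear": [
    [0.028,-0.055,0.004],
    [0.028,-0.055,0.004],
    [0.028,-0.055,0.004],
    [0.028,-0.055,0.004],
    [0.028,-0.055,0.004],
    [0.028,-0.055,0.004],
    [0,0,0],
    [0,0,0]
  ],
  "turn": [4.1,4.1,4.1,4.1,4.1,4.1,0,0]
}}

```text
time: 3.15
tool_pos: [0.5765, -0.0368, 0.3825]
tool_rot: [-0.0, 0.001, 1.0, 0.0]
contact_force: [-0.7, 0.6, -0.1]
gripper_width: 1.004
grasp_force: 0.0
```

```bash
cat >> h.py <<'E'
from scipy.optimize import minimize
t_=np.linspace(0,2*np.pi,48)
def circ(r,z): return np.c_[r*np.cos(t_),r*np.sin(t_),0*t_+z]
def box(x0,x1,y0,y1,z0,z1): return np.array([[x,y,z] for x in(x0,x1) for y in(y0,y1) for z in(z0,z1)])
PARTS=dict(sink_c=[np.r_[circ(.025,0),circ(.025,.032)]],collar_c=[np.r_[circ(.022,0),circ(.022,.022)]],
 screws_c=[box(-.023,.023,-.023,.023,0,.034)],shade_c=[np.r_[circ(.014,0),circ(.026,.014),circ(.03,.024),circ(.03,.044),circ(.026,.054),circ(.015,.06)]],
 stem=[np.r_[circ(.042,0),circ(.042,.01)],np.r_[circ(.017,.01),circ(.017,.06)],np.r_[circ(.026,.068),circ(.026,.078)]],
 rest=[box(-.04,.04,-.022,.022,0,.024),box(-.055,0,-.01,.01,.024,.044),box(0,.045,-.003,.003,.031,.037)])
def fit(c,masks,p0,models,steps):
    """models(p)-> per mask list of (part name,x,y,yaw,z); maximises mean IoU"""
    S=4
    def ren(name,x,y,a,z):
        im=np.zeros((400*S,640*S),np.uint8); Q=R.from_euler('z',a).as_matrix()
        for P in PARTS[name]:
            h=cv2.convexHull(((proj(c,P@Q.T+[x,y,z])+.5)*S).astype(np.float32)); cv2.fillConvexPoly(im,np.round(h).astype(int),1)
        return im
    M=[cv2.resize(m.astype(np.uint8),None,fx=S,fy=S,interpolation=0) for m in masks]
    def cost(p): return -np.mean([(m&i).sum()/max(1,(m|i).sum()) for m,i in zip(M,(ren(*q) for q in models(p)))])
    p0=np.array(p0,float); sim=np.vstack([p0,p0+np.diag(steps)])
    r=minimize(cost,p0,method="Nelder-Mead",options=dict(initial_simplex=sim,xatol=1e-4,fatol=1e-4,maxiter=150))
    return r.x,-r.fun
def fillm(m):
    cs=cv2.findContours(m.astype(np.uint8),cv2.RETR_EXTERNAL,cv2.CHAIN_APPROX_NONE)[0]; o=np.zeros(m.shape,np.uint8)
    cv2.drawContours(o,[max(cs,key=cv2.contourArea)],-1,1,-1); return o
def near(cam_,t,px,c=None):
    rs=trace(cam_,t); return min(rs,key=lambda r:np.hypot(*(np.array(r["location"])-px))) if rs else None
def fit1(c,cm,t,xy,yaw=None,z=0.):
    """fit a single round (or square) part near xy"""
    px=proj(c,[xy[0],xy[1],z+H[t]])[0]; r=near(cm,t,px)
    if r is None or np.hypot(*(np.array(r["location"])-px))>40: print(t,"not found",px); return None
    m=fillm(r["region"])
    if yaw is None: q=fit(c,[m],xy,lambda p:[(t,p[0],p[1],0,z)],[.006,.006])
    else: q=fit(c,[m],[*xy,yaw],lambda p:[(t,p[0],p[1],p[2],z)],[.006,.006,.2])
    print(t,"p",round(r["p"],2),"loc",np.round(r["location"]),"fit",q[0].round(4),"iou",round(q[1],3)); return q[0]
def d(a): return np.array(a)
def lay(c,cm):
    ms=[fillm(near(cm,t,proj(c,[*xy,H[t]])[0])["region"]) for t,xy in (("stem",(.485,.155)),("rest",(.495,-.12)))]
    def mod(p):
        x,y,a=p; return [("stem",x,y,0,0),("rest",x+.28*np.sin(a),y-.28*np.cos(a),a,0)]
    p,s=fit(c,ms,[.485,.155,.03],mod,[.008,.008,.05]); x,y,a=p; rx,ry=mod(p)[1][1:3]
    print("stem",p.round(4),"rest",np.round([rx,ry],4),"iou",round(s,3),"mid",np.round([(x+rx)/2,(y+ry)/2],4),"screwgoal",np.round([rx+.11*np.cos(a),ry+.11*np.sin(a)],4))
    for t,m,z in (("stem",ms[0],1),("rest",ms[1],1)):
        print(t,fit(c,[m],[x,y,0] if t=="stem" else [rx,ry,a],lambda p:[(t,p[0],p[1],p[2],0)],[.004,.004,.05]))
E
python3 - <<'E'
from h import *
c,im=look("w2.png",["stem","rest"])
lay(c,"wrist")
fit1(c,"wrist","sink_c",(.44,-.32)); fit1(c,"wrist","screws_c",(.536,-.314),0.)
E
```

```text
tcp [ 0.5764 -0.0362  0.3828] yaw x-axis 179.98 cam [ 0.496 -0.038  0.526]
stem 0.84 [453.  76.] [421  46] [492 107] [0.484 0.148 0.04 ] [134. 137. 138.]
rest 0.93 [256.  77.] [237  41] [274 118] [ 0.486 -0.123  0.02 ] [71. 49. 30.]
stem [0.4849 0.1567 0.0391] rest [ 0.4959 -0.1231] iou 0.961 mid [0.4904 0.0168] screwgoal [ 0.6058 -0.1188]
stem (array([0.48488047, 0.15693215, 0.02233487]), np.float64(0.9779905542026419))
rest (array([ 0.49578946, -0.12317299,  0.03734906]), np.float64(0.9449643614995376))
sink_c p 0.96 loc [107.  41.] fit [ 0.4375 -0.3227] iou 0.838
screws_c p 0.79 loc [127. 115.] fit [ 0.5379 -0.3138 -0.142 ] iou 0.963
```

View pics/w2.png

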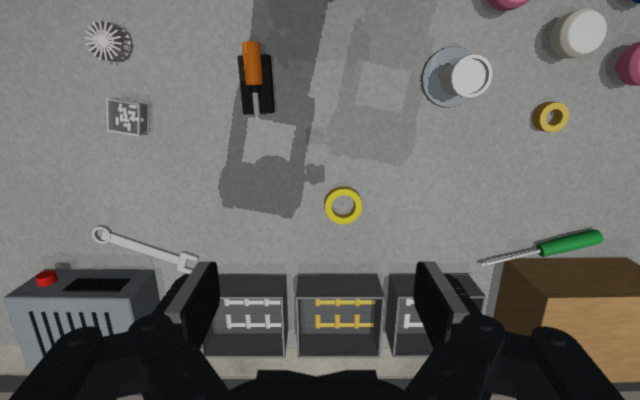

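The view confirms the fits: stem px (457,76) and rest (256,77), with separately fitted positions agreeing within 1 mm. The midpoint is (0.490,0.017) and the screw goal is (0.606,-0.119). Next, the sink.

{"api": "play_rows", "payload": {
  "linear": [
    [-0.0195,-0.048,-0.03],
    [-0.0195,-0.048,-0.03],
    [-0.0195,-0.048,-0.03],
    [-0.0195,-0.048,-0.03],
    [-0.0195,-0.048,-0.03],
    [-0.0195,-0.047,-0.03],
    [0,0,0],
    [0,0,0]
  ],
  "turn": [0,0,0,0,0,0,0,0]
}}

```text
time: 4.5
tool_pos: [0.4599, -0.324, 0.2034]
tool_rot: [0.0, 0.001, 1.0, 0.0]
contact_force: [-0.4, -0.0, 0.6]
gripper_width: 1.002
grasp_force: 0.0
```

```bash
python3 - <<'E'
from h import *
c,im=look("w3.png",["sink_c"])
fit1(c,"wrist","sink_c",(.4375,-.3227)); fit1(c,"wrist","screws_c",(.536,-.314),-.14)
E
```

```text
tcp [ 0.4604 -0.3238  0.204 ] yaw x-axis 179.98 cam [ 0.38  -0.325  0.347]
sink_c not found [318.45904509 146.66262117]
screws_c p 0.59 loc [328. 241.] fit [ 0.5385 -0.3125 -0.174 ] iou 0.97
```

View pics/w3.png

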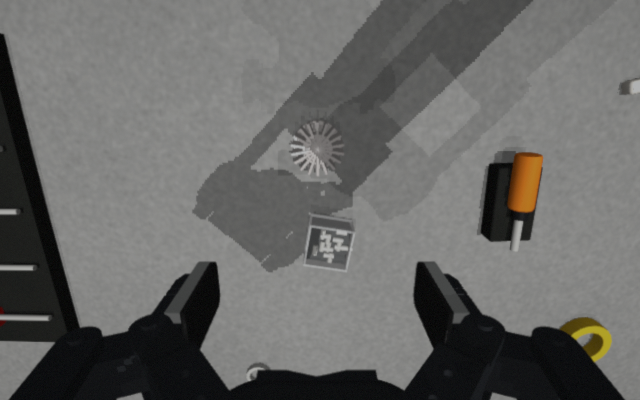

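The sink sits at px (317,147), within 1 px of its predicted position. Descending on it.

{"api": "play_rows", "payload": {
  "linear": [
    [-0.0115,0.001,-0.045],
    [-0.0115,0,-0.045],
    [0,0,-0.045],
    [0,0,-0.035],
    [0,0,-0.02],
    [0,0,-0.008],
    [0,0,0],
    [0,0,0]
  ],
  "turn": [0,0,0,0,0,0,0,0]
}}

```text
time: 5.7
tool_pos: [0.4376, -0.324, 0.0064]
tool_rot: [0.001, 0.001, 1.0, -0.001]
contact_force: [0.7, 0.3, 0.6]
gripper_width: 0.999
grasp_force: 0.0
```

{"api": "play_rows", "payload": {
  "linear": [
    [0,0,0],
    [0,0,0],
    [0,0,0],
    [0,0,0],
    [0,0,0],
    [0,0,0]
  ],
  "turn": [0,0,0,0,0,0],
  "hand": 0.03
}}

```text
time: 6.45
tool_pos: [0.4372, -0.3239, 0.0059]
tool_rot: [0.001, 0.001, 1.0, -0.001]
contact_force: [-0.8, 1.8, 6.1]
gripper_width: 0.563
grasp_force: 62.7
```

{"api": "play_rows", "payload": {
  "linear": [
    [0,0,0.03],
    [0,0,0.06],
    [0.008,0.05,0.03],
    [0.009,0.06,0],
    [0.009,0.06,0],
    [0.009,0.06,0],
    [0.009,0.06,0],
    [0.009,0.051,0]
  ],
  "turn": [0,0,0,0,0,0,0,0]
}}

```text
time: 7.45
tool_pos: [0.4887, 0.0199, 0.1239]
tool_rot: [-0.001, 0.0, 1.0, 0.0]
contact_force: [0.5, 0.1, -1.8]
gripper_width: 0.568
grasp_force: 62.6
```

{"api": "play_rows", "payload": {
  "linear": [
    [0,0,0],
    [0,0,-0.04],
    [0,0,-0.04],
    [0,0,-0.02],
    [0,0,0],
    [0,0,0]
  ],
  "turn": [0,0,0,0,0,0]
}}

```text
time: 8.2
tool_pos: [0.4901, 0.0171, 0.0256]
tool_rot: [0.001, 0.001, 1.0, -0.0]
contact_force: [0.3, -0.4, -1.7]
gripper_width: 0.562
grasp_force: 62.8
```

{"api": "play_rows", "payload": {
  "linear": [
    [0,0,-0.01],
    [0,0,-0.006],
    [0,0,-0.003],
    [0,0,0],
    [0,0,0]
  ],
  "turn": [0,0,0,0,0]
}}

```text
time: 8.82
tool_pos: [0.4898, 0.0178, 0.006]
tool_rot: [0.0, 0.001, 1.0, -0.0]
contact_force: [0.9, -0.4, -1.9]
gripper_width: 0.566
grasp_force: 62.8
```

{"api": "play_rows", "payload": {
  "linear": [
    [0,0,0],
    [0,0,0],
    [0,0,0],
    [0,0,0],
    [0,0,0.03],
    [0,0,0.05],
    [0,0,0.06],
    [0,0,0.06]
  ],
  "turn": [0,0,0,0,0,0,0,0],
  "hand": 0.0854
}}

```text
time: 9.82
tool_pos: [0.4891, 0.0178, 0.2076]
tool_rot: [-0.0, 0.001, 1.0, 0.0]
contact_force: [1.1, 0.7, 0.7]
gripper_width: 1.004
grasp_force: 0.0
```

```bash
python3 - <<'E'
from h import *
c,im=look("w4.png",["sink_c"]); print(proj(c,[.49,.017,.016]))
fit1(c,"wrist","sink_c",(.49,.017))
try: lay(c,"wrist")
except Exception as e: print(e)
E
```

```text
tcp [0.4937 0.0174 0.2178] yaw x-axis 179.93 cam [0.409 0.017 0.351]
sink_c 0.91 [316. 169.] [291 143] [341 197] [0.49  0.017 0.016] [111. 108. 107.]
[[316.37364407 169.06807276]]
sink_c p 0.91 loc [316. 169.] fit [0.4896 0.0163] iou 0.887
stem [0.4856 0.1563 0.0343] rest [ 0.4952 -0.1235] iou 0.952 mid [0.4904 0.0164] screwgoal [ 0.6052 -0.1197]
stem (array([0.48550023, 0.15641502, 0.02576537]), np.float64(0.9737657657657658))
rest (array([ 0.49536744, -0.1230992 ,  0.03736543]), np.float64(0.932789162903786))
```

{"api": "play_rows", "payload": {
  "linear": [
    [0.01,0.055,0.005],
    [0.01,0.06,0],
    [0.01,0.06,0],
    [0.01,0.06,0],
    [0.01,0.06,0],
    [0,0,0],
    [0,0,0]
  ],
  "turn": [0,0,0,0,0,0,0]
}}

```text
time: 10.95
tool_pos: [0.5385, 0.3122, 0.2082]
tool_rot: [-0.002, 0.001, 1.0, -0.001]
contact_force: [0.1, 0.0, 0.1]
gripper_width: 1.001
grasp_force: 0.0
```

```bash
python3 - <<'E'
from h import *
c,im=look("w5.png",["collar_c","shade_c"]); print(proj(c,[.536,.317,.011]))
fit1(c,"wrist","collar_c",(.536,.317)); fit1(c,"wrist","shade_c",(.429,.312))
E
```

```text
tcp [0.5388 0.3116 0.2089] yaw x-axis 179.88 cam [0.459 0.312 0.352]
collar_c 0.8 [319. 181.] [296 148] [337 192] [0.552 0.314 0.011] [151. 127.  61.]
shade_c 0.95 [437.  94.] [397  57] [470 127] [0.465 0.42  0.03 ] [156. 102. 121.]
shade_c 0.74 [198.   4.] [169   0] [228  17] [0.392 0.211 0.03 ] [99. 55. 68.]
shade_c 0.65 [317.  49.] [280  10] [352  87] [0.428 0.312 0.03 ] [158. 157. 150.]
[[322.28660903 165.31613451]]
collar_c p 0.8 loc [319. 181.] fit [0.5408 0.3109] iou 0.904
shade_c p 0.65 loc [317.  49.] fit [0.4295 0.3106] iou 0.979
```

```bash
python3 - <<'E'
from h import *
c=cam("wrist"); im=cv2.imread("pics/w5.png")
h=cv2.cvtColor(im,cv2.COLOR_BGR2HSV); m=((h[...,1]>90)&(h[...,0]>12)&(h[...,0]<35)); m[:120]=0;m[230:]=0;m[:,:270]=0;m[:,370:]=0
m=fillm(m); a=np.argwhere(m); print(a.min(0),a.max(0),a.mean(0))
print(fit(c,[m],[.5385,.312],lambda p:[("collar_c",p[0],p[1],0,0)],[.006,.006]))
x=cv2.resize(im[120:230,250:390],None,fx=4,fy=4,interpolation=0); cv2.imwrite("pics/c5.png",x)
E
```

```text
[147 295] [192 338] [169.69430052 316.50259067]
(array([0.54262842, 0.31085245]), np.float64(0.9503871191402489))
```

View pics/c5.png

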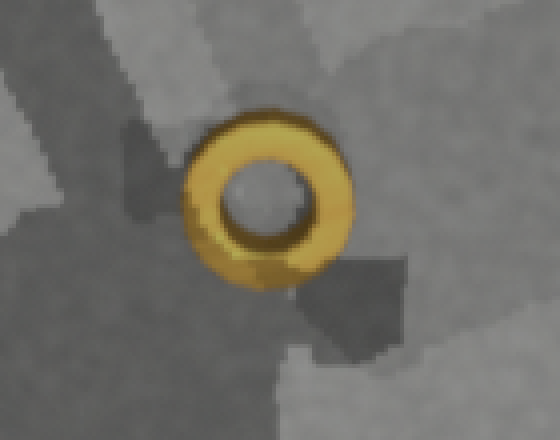

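The collar ring is at px (317,170), which gives (0.5426,0.311). The colour mask fits better than the network region.

{"api": "play_rows", "payload": {
  "linear": [
    [0.004,-0.001,-0.045],
    [0,0,-0.045],
    [0,0,-0.045],
    [0,0,-0.04],
    [0,0,-0.02],
    [0,0,-0.009],
    [0,0,0],
    [0,0,0]
  ],
  "turn": [0,0,0,0,0,0,0,0]
}}

```text
time: 12.2
tool_pos: [0.545, 0.3123, 0.0089]
tool_rot: [0.002, 0.001, 1.0, 0.001]
contact_force: [-0.5, 0.4, 0.3]
gripper_width: 1.0
grasp_force: 0.0
```

{"api": "play_rows", "payload": {
  "linear": [
    [0,0,0],
    [0,0,0],
    [0,0,0],
    [0,0,0],
    [0,0,0],
    [0,0,0]
  ],
  "turn": [0,0,0,0,0,0],
  "hand": 0.025
}}

```text
time: 12.95
tool_pos: [0.5443, 0.3121, 0.0078]
tool_rot: [0.001, 0.001, 1.0, 0.0]
contact_force: [-1.3, -0.1, 5.4]
gripper_width: 0.481
grasp_force: 61.2
```

{"api": "play_rows", "payload": {
  "linear": [
    [0,0,0.03],
    [0,0,0.055],
    [0,-0.03,0.055],
    [-0.01,-0.055,0],
    [-0.011,-0.055,0],
    [-0.011,-0.055,0],
    [-0.011,-0.055,0],
    [-0.01,-0.046,0]
  ],
  "turn": [0,0,0,0,0,0,0,0]
}}

```text
time: 13.95
tool_pos: [0.4891, 0.0141, 0.1456]
tool_rot: [-0.001, 0.001, 1.0, -0.0]
contact_force: [0.8, 0.1, -0.9]
gripper_width: 0.48
grasp_force: 61.0
```

{"api": "play_rows", "payload": {
  "linear": [
    [0,0,0],
    [0,0,-0.04],
    [0,0,-0.03],
    [0,0,-0.015],
    [0,0,0],
    [0,0,0]
  ],
  "turn": [0,0,0,0,0,0]
}}

```text
time: 14.7
tool_pos: [0.4916, 0.016, 0.063]
tool_rot: [0.001, 0.0, 1.0, -0.0]
contact_force: [1.0, 0.6, -0.6]
gripper_width: 0.48
grasp_force: 61.1
```

```bash
python3 - <<'E'
from h import *
c,im=snap("wrist","w6.png"); print(state()["tool_pos"])
for s in ("wrist",):
    for t in ("collar_c","sink_c"):
        for r in trace(s,t): print(t,r["p"],r["location"])
cc,i2=snap("side"); print(proj(cc,[.49,.017,.03]))
p=proj(cc,[.49,.017,.03])[0].astype(int)
cv2.imwrite("pics/c6.png",np.hstack([cv2.resize(i2[p[1]-50:p[1]+50,p[0]-50:p[0]+50,::-1],(400,400)),cv2.resize(im[100:300,216:416,::-1],(400,400))]))
E
```

```text
[0.4918073  0.01588719 0.06328346]
collar_c 0.6 [319.0, 269.1]
sink_c 0.81 [319.6, 204.3]
sink_c 0.34 [287.6, 13.0]
[[311.11669586 217.85616227]]
```

View pics/c6.png

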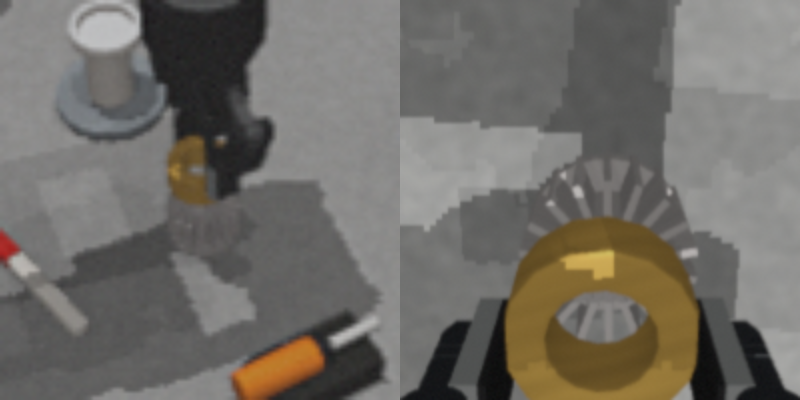

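The collar hangs in the gripper above the sink. I check its offset with a fit before lowering.

```bash
python3 - <<'E'
from h import *
c=cam("wrist"); im=cv2.imread("pics/w6.png")
h=cv2.cvtColor(im,cv2.COLOR_BGR2HSV); m=((h[...,1]>90)&(h[...,0]>10)&(h[...,0]<35)); m[:190]=0;m[:,:216]=0;m[:,416:]=0
m=fillm(m); a=np.argwhere(m); print(a.min(0),a.max(0))
for z in (.053,.055,.058): print(z,fit(c,[m],[.49,.016],lambda p:[("collar_c",p[0],p[1],0,z)],[.006,.006]))
r=trace("wrist","sink_c")[0]
e=proj(c,np.r_[circ(.025,0),circ(.025,.032)]+[.4896,.0163,0]).round(); print(e.min(0),e.max(0)); a=np.argwhere(r["region"]); print(a.min(0)[::-1],a.max(0)[::-1])
E
```

```text
[208 267] [312 365]
0.053 (array([0.48891113, 0.01471749]), np.float64(0.967674514785383))
0.055 (array([0.48830975, 0.01483447]), np.float64(0.9485273421430582))
0.058 (array([0.48747658, 0.01472446]), np.float64(0.9120670414295518))
[274. 174.] [364. 271.]
[277 176] [363 269]
```

{"api": "play_rows", "payload": {
  "linear": [
    [0.001,0.001,-0.01],
    [0,0,-0.007],
    [0,0,-0.004],
    [0,0,-0.002],
    [0,0,0],
    [0,0,0]
  ],
  "turn": [0,0,0,0,0,0]
}}

```text
time: 15.7
tool_pos: [0.4917, 0.0168, 0.0398]
tool_rot: [-0.0, 0.001, 1.0, 0.0]
contact_force: [-4.6, -0.1, 8.0]
gripper_width: 0.48
grasp_force: 62.0
```

In contact with 8 N up; releasing.

{"api": "play_rows", "payload": {
  "linear": [
    [0,0,0],
    [0,0,0],
    [0,0,0],
    [0,0,0],
    [0,0,0.03],
    [0,0,0.05],
    [0,0,0.06],
    [0.01,0,0.04]
  ],
  "turn": [0,0,0,0,0,0,0,0],
  "hand": 0.0854
}}

```text
time: 16.7
tool_pos: [0.5022, 0.0168, 0.2221]
tool_rot: [0.002, 0.001, 1.0, -0.0]
contact_force: [0.5, 0.0, -0.5]
gripper_width: 0.999
grasp_force: 0.0
```

```bash
python3 - <<'E'
from h import *
c,im=snap("wrist","w7.png"); s=im[...,::-1].copy(); print(state()["tool_pos"])
h=cv2.cvtColor(s,cv2.COLOR_BGR2HSV); m=((h[...,1]>90)&(h[...,0]>10)&(h[...,0]<35)); m[:,:250]=0;m[:,390:]=0;m[:100]=0;m[260:]=0
m=fillm(m)
print(fit(c,[m],[.49,.016],lambda p:[("collar_c",p[0],p[1],0,.032)],[.006,.006]))
PARTS["stack"]=PARTS["sink_c"]+[PARTS["collar_c"][0]+[0,0,.032]]
r=near("wrist","sink_c",proj(c,[.49,.016,.016])[0]); print(r["p"],r["location"])
print(fit(c,[fillm(r["region"]|(m>0))],[.49,.016],lambda p:[("stack",p[0],p[1],0,0)],[.006,.006]))
cv2.imwrite("pics/c7.png",cv2.resize(s[100:260,230:410],None,fx=3,fy=3))
E
```

```text
[0.50583827 0.01638534 0.22806389]
(array([0.4879764 , 0.01571353]), np.float64(0.9478109402740094))
0.72 [317.2, 150.5]
(array([0.48840412, 0.01621795]), np.float64(0.8775775692656869))
```

View pics/c7.png

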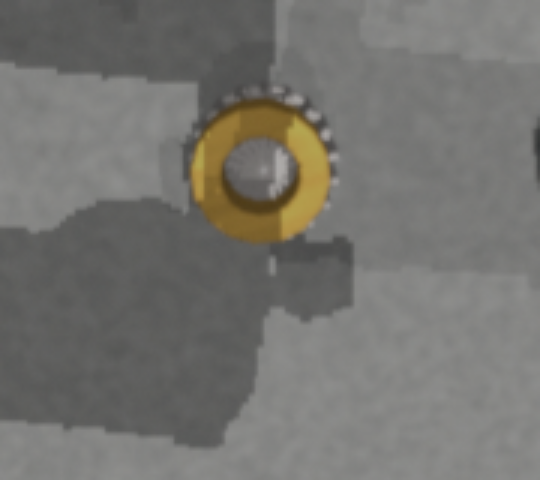

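The collar sits centred on the sink (px 317,157). Next, the screw box.

{"api": "play_rows", "payload": {
  "linear": [
    [0.008,-0.055,-0.003],
    [0.008,-0.055,-0.003],
    [0.008,-0.055,-0.003],
    [0.008,-0.055,-0.003],
    [0.008,-0.055,-0.003],
    [0.008,-0.055,-0.003],
    [0,0,0],
    [0,0,0]
  ],
  "turn": [-1.5,-1.5,-1.5,-1.5,-1.5,-1.5,0,0]
}}

```text
time: 17.8
tool_pos: [0.549, -0.3126, 0.1993]
tool_rot: [-0.001, 0.079, 0.997, 0.001]
contact_force: [1.4, 0.1, 0.7]
gripper_width: 0.996
grasp_force: 0.0
```

```bash
python3 - <<'E'
from h import *
c,im=look("w8.png",["screws_c"])
fit1(c,"wrist","screws_c",(.538,-.3135),-.16)
E
```

```text
tcp [ 0.5492 -0.3121  0.1998] yaw x-axis 170.96 cam [ 0.47  -0.301  0.343]
screws_c 0.74 [312. 159.] [290 135] [341 188] [ 0.537 -0.315  0.017] [104. 105. 104.]
screws_c p 0.74 loc [312. 159.] fit [ 0.5388 -0.313  -0.1584] iou 0.966
```

{"api": "play_rows", "payload": {
  "linear": [
    [-0.0105,-0.001,-0.045],
    [0,0,-0.045],
    [0,0,-0.045],
    [0,0,-0.03],
    [0,0,-0.018],
    [0,0,-0.008],
    [0,0,0],
    [0,0,0]
  ],
  "turn": [0,0,0,0,0,0,0,0]
}}

```text
time: 18.95
tool_pos: [0.5401, -0.3149, 0.0114]
tool_rot: [0.001, 0.079, 0.997, -0.001]
contact_force: [0.2, 0.4, 0.5]
gripper_width: 1.0
grasp_force: 0.0
```

{"api": "play_rows", "payload": {
  "linear": [
    [0,0,0],
    [0,0,0],
    [0,0,0],
    [0,0,0],
    [0,0,0],
    [0,0,0]
  ],
  "turn": [0,0,0,0,0,0],
  "hand": 0.03
}}

```text
time: 19.7
tool_pos: [0.5396, -0.3147, 0.0106]
tool_rot: [0.001, 0.079, 0.997, -0.0]
contact_force: [0.2, -0.2, 4.6]
gripper_width: 0.527
grasp_force: 64.2
```

{"api": "play_rows", "payload": {
  "linear": [
    [0,0,0.03],
    [0,0,0.06],
    [0.013,0.04,0.01],
    [0.013,0.04,0],
    [0.013,0.04,0],
    [0.013,0.04,0],
    [0.013,0.0355,0],
    [0,0,0]
  ],
  "turn": [0,0,2,2,2,2,2,0]
}}

```text
time: 20.7
tool_pos: [0.6034, -0.1161, 0.108]
tool_rot: [-0.001, -0.01, 1.0, 0.001]
contact_force: [-1.0, -0.8, -1.8]
gripper_width: 0.525
grasp_force: 63.5
```

{"api": "play_rows", "payload": {
  "linear": [
    [0,0,-0.04],
    [0,0,-0.035],
    [0,0,-0.015],
    [0,0,0],
    [0,0,0]
  ],
  "turn": [0,0,0,0,0]
}}

```text
time: 21.32
tool_pos: [0.6052, -0.1194, 0.0213]
tool_rot: [0.001, -0.008, 1.0, -0.0]
contact_force: [0.2, 1.1, -1.2]
gripper_width: 0.523
grasp_force: 63.4
```

{"api": "play_rows", "payload": {
  "linear": [
    [0,0,-0.006],
    [0,0,-0.003],
    [0,0,-0.001],
    [0,0,0],
    [0,0,0]
  ],
  "turn": [0,0,0,0,0]
}}

```text
time: 21.95
tool_pos: [0.6044, -0.1188, 0.0106]
tool_rot: [0.0, -0.008, 1.0, -0.0]
contact_force: [-3.0, -0.3, 4.8]
gripper_width: 0.526
grasp_force: 64.2
```

{"api": "play_rows", "payload": {
  "linear": [
    [0,0,0],
    [0,0,0],
    [0,0,0],
    [0,0,0],
    [0,0,0.03],
    [0,0,0.05],
    [0,0,0.06],
    [0.01,0,0.06]
  ],
  "turn": [0,0,0,0,0,0,0,0],
  "hand": 0.0854
}}

```text
time: 22.95
tool_pos: [0.6135, -0.1186, 0.2113]
tool_rot: [-0.0, -0.008, 1.0, 0.0]
contact_force: [1.6, 0.3, 0.4]
gripper_width: 0.999
grasp_force: 0.0
```

{"api": "play_rows", "payload": {
  "linear": [
    [0,0,0.03],
    [0,0,0],
    [0,0,0]
  ],
  "turn": [0,0,0]
}}

```text
time: 23.32
tool_pos: [0.6133, -0.1185, 0.2378]
tool_rot: [-0.001, -0.008, 1.0, 0.0]
contact_force: [-0.1, 1.0, -0.1]
gripper_width: 0.997
grasp_force: 0.0
```

```bash
python3 - <<'E'
from h import *
c,im=look("w9.png",["screws_c"])
fit1(c,"wrist","screws_c",(.6055,-.119),.02)
lay(c,"wrist")
E
```

```text
tcp [ 0.6129 -0.1183  0.237 ] yaw x-axis -179.08 cam [ 0.534 -0.121  0.382]
screws_c 0.77 [316. 152.] [293 131] [340 178] [ 0.602 -0.12   0.017] [102. 103. 103.]
screws_c p 0.77 loc [316. 152.] fit [ 0.6037 -0.1195  0.0216] iou 0.978
stem [0.4847 0.157  0.039 ] rest [ 0.4957 -0.1228] iou 0.976 mid [0.4902 0.0171] screwgoal [ 0.6056 -0.1185]
stem (array([0.48463313, 0.15796736, 0.01561809]), np.float64(0.9821594154519491))
rest (array([ 0.49553891, -0.12293876,  0.04027416]), np.float64(0.9768684872439813))
```

The box is at (0.604,-0.1195), well within tolerance. Next, the shade.

{"api": "play_rows", "payload": {
  "linear": [
    [-0.016,0.054,0],
    [-0.016,0.054,0],
    [-0.016,0.054,0],
    [-0.016,0.054,0],
    [-0.016,0.054,0],
    [-0.016,0.054,0],
    [-0.016,0.054,0],
    [-0.016,0.052,0]
  ],
  "turn": [0,0,0,0,0,0,0,0]
}}

```text
time: 24.58
tool_pos: [0.4851, 0.3129, 0.2391]
tool_rot: [-0.0, -0.008, 1.0, -0.0]
contact_force: [0.9, 0.8, 0.3]
gripper_width: 0.999
grasp_force: 0.0
```

{"api": "play_rows", "payload": {
  "linear": [
    [0,0,0],
    [0,0,0]
  ],
  "turn": [0,0]
}}

```text
time: 24.82
tool_pos: [0.486, 0.3109, 0.2391]
tool_rot: [-0.0, -0.008, 1.0, -0.0]
contact_force: [-0.0, -0.6, -0.9]
gripper_width: 0.997
grasp_force: 0.0
```

```bash
python3 - <<'E'
from h import *
c,im=look("w10.png",["shade_c"])
fit1(c,"wrist","shade_c",(.4295,.311))
cv2.imwrite("pics/c10.png",im[:300,:,::-1])
E
```

```text
tcp [0.4863 0.3104 0.2393] yaw x-axis -179.13 cam [0.406 0.309 0.383]
shade_c 0.75 [212.  43.] [178   9] [247  79] [0.369 0.209 0.03 ] [137.  84. 101.]
shade_c 0.67 [319. 109.] [288  79] [348 141] [0.429 0.311 0.03 ] [163. 162. 157.]
shade_c 0.67 [414.  32.] [380   0] [449  68] [0.356 0.4   0.03 ] [ 32.  68. 132.]
shade_c 0.65 [320.  11.] [288   0] [350  30] [0.34  0.311 0.03 ] [18. 46. 99.]
shade_c p 0.67 loc [319. 109.] fit [0.4297 0.3105] iou 0.98
```

View pics/c10.png

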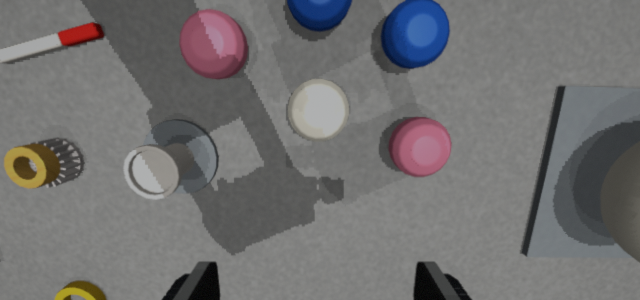

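The white shade is at px (318,110), at (0.4297,0.3105), with clear gaps to the decoys on both closing sides.

{"api": "play_rows", "payload": {
  "linear": [
    [-0.03,0,-0.03],
    [-0.0265,0,-0.04],
    [0,0,-0.045],
    [0,0,-0.045],
    [0,0,-0.035],
    [0,0,-0.022],
    [0,0,-0.01],
    [0,0,0]
  ],
  "turn": [0,0,0,0,0,0,0,0]
}}

```text
time: 25.98
tool_pos: [0.4297, 0.3106, 0.0125]
tool_rot: [-0.0, -0.007, 1.0, -0.0]
contact_force: [-0.6, 0.5, -0.8]
gripper_width: 1.002
grasp_force: 0.0
```

{"api": "play_rows", "payload": {
  "linear": [
    [0,0,0],
    [0,0,0],
    [0,0,0],
    [0,0,0],
    [0,0,0],
    [0,0,0]
  ],
  "turn": [0,0,0,0,0,0],
  "hand": 0.045
}}

```text
time: 26.72
tool_pos: [0.431, 0.312, 0.0145]
tool_rot: [0.002, -0.008, 1.0, 0.001]
contact_force: [0.7, -0.4, 5.6]
gripper_width: 0.678
grasp_force: 64.8
```

{"api": "play_rows", "payload": {
  "linear": [
    [0,0,0.03],
    [0,0,0.055],
    [0,0,0.055],
    [0.014,-0.039,0],
    [0.014,-0.039,0],
    [0.014,-0.039,0],
    [0.013,-0.0375,0],
    [0,0,0]
  ],
  "turn": [0,0,0,0,0,0,0,0]
}}

```text
time: 27.72
tool_pos: [0.4847, 0.1549, 0.1523]
tool_rot: [-0.0, -0.006, 1.0, -0.0]
contact_force: [-0.7, 0.4, -0.8]
gripper_width: 0.679
grasp_force: 64.8
```

{"api": "play_rows", "payload": {
  "linear": [
    [0,0,0],
    [0,0,-0.02],
    [0,0,-0.02],
    [0,0,0],
    [0,0,0],
    [0,0,0]
  ],
  "turn": [0,0,0,0,0,0]
}}

```text
time: 28.48
tool_pos: [0.4852, 0.1573, 0.114]
tool_rot: [0.001, -0.008, 1.0, 0.0]
contact_force: [0.1, -1.0, -0.6]
gripper_width: 0.68
grasp_force: 64.8
```

```bash
python3 - <<'E'
from h import *
c,im=look("w11.png",["shade_c"]); 
rs=trace("wrist","shade_c"); 
z=state()["tool_pos"][2]-.0135
fit1(c,"wrist","shade_c",(.485,.157),None,z)
a,i2=snap("scene"); fit1(a,"scene","shade_c",(.485,.157),None,z)
b,i3=snap("side"); fit1(b,"side","shade_c",(.485,.157),None,z)
def crop(c,i):
    p=proj(c,[.485,.157,.09])[0].astype(int); return cv2.resize(i[p[1]-40:p[1]+40,p[0]-40:p[0]+40,::-1],(400,400))
cv2.imwrite("pics/c11.png",np.hstack([crop(a,i2),crop(b,i3)]))
E
```

```text
tcp [0.4852 0.1572 0.1139] yaw x-axis -179.06 cam [0.405 0.155 0.257]
shade_c 0.91 [632. 182.] [626 157] [639 207] [0.466 0.381 0.03 ] [78. 44. 53.]
shade_c 0.86 [572.   4.] [545   0] [607   9] [0.355 0.309 0.03 ] [22. 37. 67.]
shade_c 0.76 [414.  33.] [361   0] [469  80] [0.374 0.214 0.03 ] [161. 102. 120.]
shade_c 0.74 [315. 288.] [241 210] [392 367] [0.555 0.156 0.03 ] [122. 120. 112.]
shade_c p 0.74 loc [315. 288.] fit [0.4839 0.1563] iou 0.959
shade_c p 0.6 loc [363. 180.] fit [0.481  0.1579] iou 0.844
shade_c p 0.79 loc [281. 162.] fit [0.4813 0.1619] iou 0.426
```

View pics/c11.png

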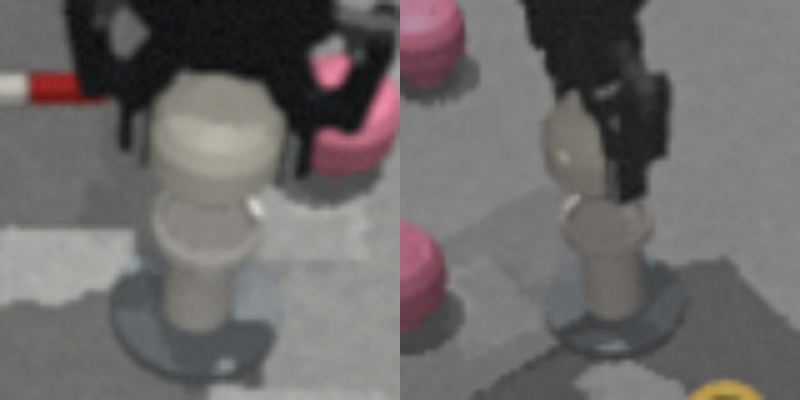

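The shade hangs upright, centred above the cup in both views. Lowering it slowly.

{"api": "play_rows", "payload": {
  "linear": [
    [0.001,0,-0.01],
    [0,0,-0.008],
    [0,0,-0.006],
    [0,0,-0.003],
    [0,0,0],
    [0,0,0]
  ],
  "turn": [0,0,0,0,0,0]
}}

```text
time: 29.62
tool_pos: [0.4858, 0.1569, 0.0861]
tool_rot: [0.0, -0.008, 1.0, 0.0]
contact_force: [0.2, -0.9, -0.9]
gripper_width: 0.677
grasp_force: 64.8
```

{"api": "play_rows", "payload": {
  "linear": [
    [0,0,-0.002],
    [0,0,0],
    [0,0,0]
  ],
  "turn": [0,0,0]
}}

```text
time: 30.0
tool_pos: [0.4861, 0.1569, 0.0846]
tool_rot: [0.001, -0.008, 1.0, 0.0]
contact_force: [-0.7, 0.1, 4.0]
gripper_width: 0.678
grasp_force: 65.3
```

{"api": "play_rows", "payload": {
  "linear": [
    [0,0,0],
    [0,0,0],
    [0,0,0],
    [0,0,0],
    [0,0,0],
    [0,0,0.02],
    [0,0,0.05],
    [0,0,0.06]
  ],
  "turn": [0,0,0,0,0,0,0,0],
  "hand": 0.0854
}}

```text
time: 31.0
tool_pos: [0.4845, 0.1566, 0.2137]
tool_rot: [-0.002, -0.008, 1.0, -0.0]
contact_force: [0.6, 0.3, 0.8]
gripper_width: 1.001
grasp_force: 0.0
```

{"api": "play_rows", "payload": {
  "linear": [
    [0.02,0,0.05],
    [0.02,0,0.04],
    [0.02,-0.03,0.02],
    [0.02,-0.03,0],
    [0,0,0],
    [0,0,0],
    [0,0,0]
  ],
  "turn": [0,0,0,0,0,0,0]
}}

```text
time: 31.88
tool_pos: [0.565, 0.0975, 0.3235]
tool_rot: [-0.0, -0.009, 1.0, 0.0]
contact_force: [0.4, 1.2, 0.6]
gripper_width: 0.998
grasp_force: 0.0
```

```bash
python3 - <<'E'
from h import *
c,im=look("w12.png",[])
fit1(c,"wrist","shade_c",(.485,.157),None,.07)
fit1(c,"wrist","screws_c",(.604,-.1195),.02)
s=im[...,::-1].copy(); h=cv2.cvtColor(s,cv2.COLOR_BGR2HSV); m=((h[...,1]>90)&(h[...,0]>10)&(h[...,0]<35)).astype(np.uint8)
p=proj(c,[.49,.0165,.043])[0].astype(int); k=np.zeros_like(m); k[max(0,p[1]-40):p[1]+40,p[0]-40:p[0]+40]=1
print(fit(c,[fillm(m&k)],[.49,.016],lambda q:[("collar_c",q[0],q[1],0,.032)],[.006,.006]))
cv2.imwrite("pics/c12.png",s)
E
```

```text
tcp [0.5651 0.0975 0.3236] yaw x-axis -179.02 cam [0.485 0.095 0.467]
shade_c p 0.95 loc [378.  85.] fit [0.4848 0.1561] iou 0.974
screws_c p 0.87 loc [154. 173.] fit [ 0.6033 -0.1203  0.026 ] iou 0.958
(array([0.48771103, 0.01578137]), np.float64(0.9460741175320231))
```

View pics/c12.png

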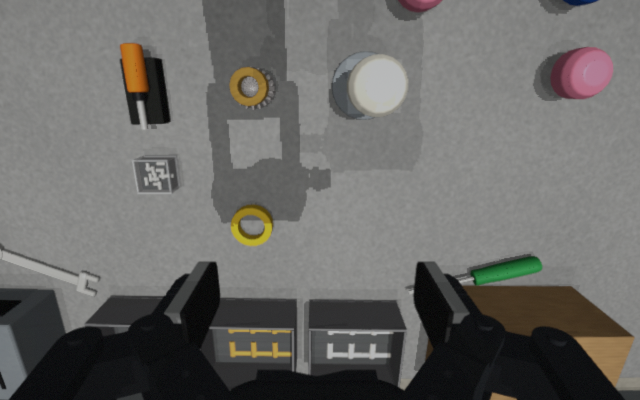

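The shade is in the cup (px 378,85), the collar is on the sink (250,87), the box is off the tip (154,175), and the tape is untouched. All positions are within tolerance, so I hand the job in.

```bash
python3 -c "
from plant import *
print(job_done())"
```

```text
the job is handed in; nothing more can be done
None
```

I placed all four parts in the required order and handed the job in at about 32 s of robot time; the last wrist picture fits put each within tolerance, but the hand-in gave no verdict.

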